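# Hang the washed bone mallet in the drying rack

### The job

The bone mallet with the blue faces has been washed and is draining in the steel jar. Lift it out and hang it in the free collar of the drying rack: handle first, down through the slanting collar until its head rests on the collar's rim. Then let go, and leave the jar standing and the other things on the bench where they are.

Things in the scene. Friction and masses are not known exactly. Their poses are not given: they have to be found in the camera images.
- mallet_head (a point): centre of the mallet's head, a steel barrel with blue plastic faces, 28 mm in diameter, 54 mm long; its long axis is this frame's x (flat ends at +27 and -27 mm, good to grip); z runs along the handle from butt to head. The mallet is 168 mm long, 0.18 to 0.33 kg; it starts head up in the steel jar, leaning about 30 degrees to the robot's left against the rim
- mallet_butt (a point): free end of the mallet's handle, on its axis, 154 mm from the head's centre, chamfered to 10 mm; axes as mallet_head. The handle is round steel with ring grooves, 16 mm thick, 12 mm at the neck, and leaves the head 14 mm from the head's centre
- steel_jar: open stainless steel jar, loose, 0.5 kg, 73 mm in diameter (77 mm at the rolled rim) and 100 mm high, wall 3 mm, floor 4 mm; origin at the centre of its underside, z up.
- collar: the free collar, fixed: steel tube 45 mm long, 25 mm wide inside, flaring to 33 mm at the mouth (40 mm over the lip). Origin: centre of the mouth, 145 mm above the bench; z points up and out along its axis, 30 degrees from vertical, leaning to the rack's front; y is level. Free for 150 mm below the mouth along the axis. With a mallet hung in it the head's centre is 14 mm above the mouth
- drying_rack: wire drying rack, fixed: drip tray 135 x 215 mm, two bent steel rods that carry two slanting collars 110 mm apart, the rods 32 mm below the mouths. Origin: centre of the underside; front is -x (to the bench's front edge, the robot's right), z up. The free collar is the +y one, nearer the robot; in the other a smaller mallet with black faces hangs fast, its head 40 x 27 mm
- timer: lab timer, 60 x 64 x 16 mm, bystander; origin at the centre of its underside
- jar_red: specimen jar with a red band and white lid, 66 mm wide, 74 mm high, bystander; origin at the centre of its underside
- jar_blue: specimen jar with a blue band and white lid, 66 mm wide, 70 mm high, bystander; origin at the centre of its underside
- marker: black and white marker pen, 135 mm long, lying on the bench, bystander; origin at the middle of its underside

How it is judged:
By the outcome, as a careful person would: the job done as asked, in the order asked, and still so for the second after the job is handed in, with the robot touching nothing.
It also fails if it takes over 48 s, if anything falls off the work surface, if the arm or the gripper's body presses on something with over 40 N, if the wrist force passes 120 N, or if a joint passes its speed limit or range.

### The arm

A 6-joint arm with a two-finger parallel gripper is mounted at the origin on a cart in front of the work surface, level with it; the furniture and walls round the work are solid. World frame = base frame: x ahead of the robot, y to its left, z up, the work surface at z = 0. Lengths are in mm, angles in degrees, forces in N, time in s.
With the tool pointing down it reaches from about 300 to 850 mm from the base axis. Payload 4.2 kg.
Tool frame: the origin (TCP) lies between the finger pads; the fingertips stand 11 mm ahead of it and the grasp point (between the pads) lies 8 mm behind it (env.tips_ahead is the distance from the TCP to the fingertips, in mm); z points along the fingers, y is the line along which they close (so a half turn about z gives the same grasp; the last joint's range is limited). The gripper opens to 91 mm and grips with 3 to 60 N. Pads are 32 mm wide; open, the fingers measure 118 mm over their backs; the gripper's body (76 mm by 178 mm) begins 60 mm behind the grasp point.
Start: joints at [68.411, 18.312, 89.639, -0, 72.044, -1.146], TCP at [200.837, 538.801, 224.976] pointing down, gripper open.
Joint ranges: [-177.97, 177.97], [-48.28, 115.42], [12.27, 149.76], [-77.06, 257.06], [2.81, 150.46], [-146.56, 146.56]. Speed limits (degrees/s): [147.25, 147.25, 180, 180, 180, 180].

### API

Orientations are given as [roll, pitch, yaw] about the fixed x, y, z axes, in that order (R = Rz(yaw) Ry(pitch) Rx(roll)).
In Python, from workcell import env, cams gives the robot as it stands.
- The arm moves only by the tool step_arm, never from a script. Its arguments are lists of equal length, an entry for each row: "linear": the shift along the tool's x, y, z in units of 30 cm (1.0 is 30 cm), a list of three; "turn": the turn about the tool's z in units of 360 degrees (1.0 is 360 degrees). In form: {"linear": [[tx, ty, tz], ...], "turn": [turn, ...]}. A call has 1 to 20 rows; each row is the pose to reach, as a shift and turn from the pose commanded when the call began, along the tool's axes at that moment, turning the shorter way round; what a row does not reach only later rows make up. A row lasts 1/8 s, in which the tool goes at most 62.5 mm and 10.7 degrees, less where a joint would pass 70% of its speed; a pose out of reach is approached as far as the arm can. A call with a number of a shift or a turn outside -1 to 1 is refused whole. A call with a gripper value outside its range is refused whole. "fingers" is the closure, from -1 (fully open) to 1 (shut), so that 0 is half open, set as the call begins (left out, the last holds). The fingers move at their own pace and stop on an object; "force" is the grip in N (left out, the last holds). Time passes only in rows, so rows that repeat a pose let the fingers close. It gives the time, the measured TCP pose, the force, the opening and the grip force at its end, in the units of the state.
- env.state(): the state, without advancing time (a new reading comes with each control period).
- cams.grab_frame(name): name is "side" or "top"; returns a dict with "color" (420x560x3 uint8, blue, green, red), "fx", "fy", "cx", "cy" (pixels), "extrinsics" (4x4, takes a point from camera to world coordinates). Camera axes: x right, y down, z forward; pixel columns grow to the right and rows downward; lengths in mm; the calibration is good to about 2 mm. A picture is of the moment at which its call begins. There is no depth.
- env.job_done(): hands the job in; it is judged then, once.
The state is a dict: "time_s": time; "qpos": joint angles; "qvel": joint speeds; "effort": joint torques, N m; "ee_pos": TCP position; "ee_rot": TCP orientation; "force": force on the tool from outside, world axes, zero at the start; "torque": the same for the moment, N m; "gripper_width": finger opening in mm; "gripper_force": force on a finger pad.
Only numpy, scipy, OpenCV 4.12 (cv2) and the standard library are available. Lean on these libraries where they do the work, as an engineer would, in place of code of your own. Each camera call takes 0.05 s, during which the arm holds its last target. There are 200 camera calls.

## Working session

There is one attempt and no reset: what is moved stays moved. The work goes in short steps, Python scripts to look and compute and a tool call to move; the robot and the scene stay as the last step left them, time stands still between calls to the robot, and variables do not carry over. Pictures are saved under pics/ and viewed, at most 10 in all, crops included, and the job is handed in when it is done.

Besides the shell and the picture viewer there is one more tool, called after "Request:" in YAML: its name, and indented under it one key for each argument. step_arm: Moves the arm, as the interface text tells. Its arguments: {"type":"object","properties":{"linear":{"type":"array"},"turn":{"type":"array"},"fingers":{"type":"number"},"force":{"type":"number"}},"required":["linear","turn"]}

```bash
mkdir -p pics; ls; python3 - <<'E'
from workcell import env,cams
import cv2,numpy as np
for n in("side","top"):
    f=cams.grab_frame(n);cv2.imwrite(f"pics/{n}0.png",cv2.resize(f["color"],(800,600)))
    np.savez(f"{n}.npz",K=[f["fx"],f["fy"],f["cx"],f["cy"]],T=f["extrinsics"])
    print(n,f["fx"],f["fy"],f["cx"],f["cy"],np.round(f["extrinsics"],3).tolist())
print(env.state())
E
```

```text
pics
side 436.2380967071788 436.2380967071788 277.89389401207757 211.5604137531455 [[0.809, -0.4, 0.431, 129.395], [-0.588, -0.532, 0.609, -241.564], [-0.015, -0.746, -0.666, 678.0], [0.0, 0.0, 0.0, 1.0]]
top 544.1216201171768 544.1216201171768 282.270101039113 199.90254001239862 [[0.021, -0.995, 0.096, 385.201], [-1.0, -0.021, 0.004, 311.93], [-0.002, -0.096, -0.995, 1381.567], [0.0, 0.0, 0.0, 1.0]]
{'time_s': 0.1, 'qpos': array([ 6.84096547e+01,  1.83490799e+01,  8.96947861e+01, -5.96739088e-04,
        7.20434751e+01, -1.14702979e+00]), 'qvel': array([-0.0391992 , -0.12737677, -0.08801174, -0.06136472,  0.03521734,
        0.10866332]), 'effort': array([-9.45655620e-05, -4.13331199e+01, -2.32511687e+01,  7.28931092e-02,
        4.21202474e-02, -6.50489096e-05]), 'ee_pos': array([200.70491852, 538.4164159 , 224.22465735]), 'ee_rot': array([-1.79912665e+02, -1.18112631e-03,  1.59556868e+02]), 'force': array([0.05919306, 0.53510116, 0.54953329]), 'torque': array([ 0.01765691, -0.00325678, -0.02529455]), 'gripper_force': 0.0, 'gripper_width': 91.46977701560701}
```

View pics/side0.png

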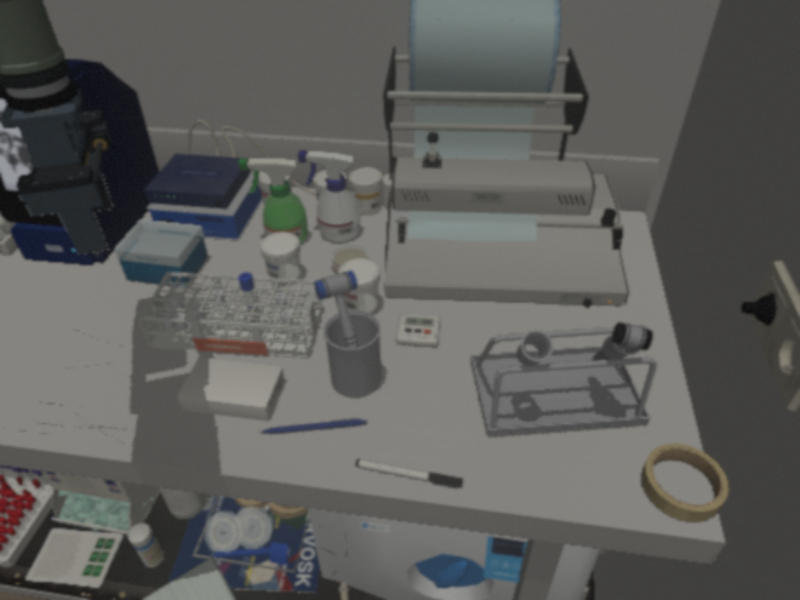

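View pics/top0.png

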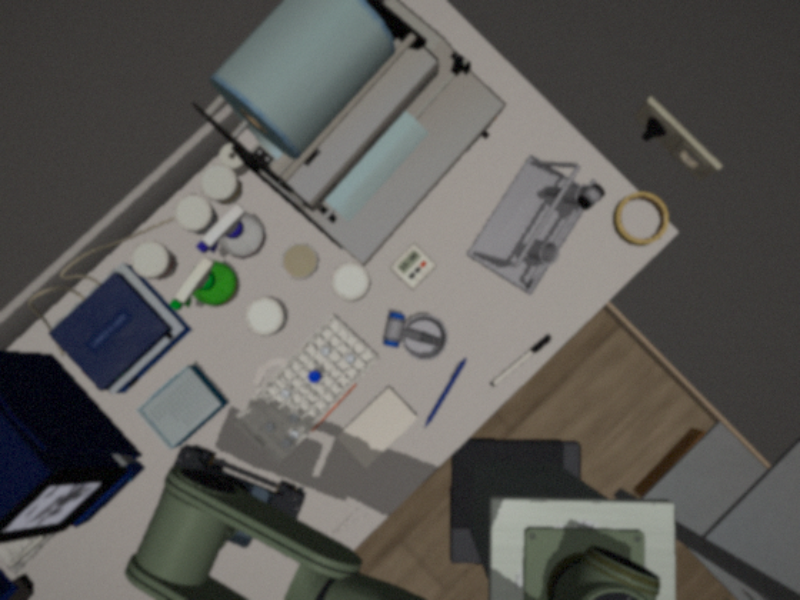

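The side view shows the mallet head at (337,285), the jar at (355,355), the free collar's mouth at (536,347) and the black mallet at (632,337), all in 800-scale pixels. In the top view the head is at (395,328), the jar at (422,336) and the collar near (543,250). I'll zoom in to measure them.

```bash
python3 - <<'E'
from workcell import env,cams
import cv2,numpy as np
def avg(n): return np.mean([cams.grab_frame(n)["color"].astype(float) for _ in range(4)],0).astype(np.uint8)
s,t=avg("side"),avg("top")
def crop(im,x,y,w,h,W,H): return cv2.convertScaleAbs(cv2.resize(im[y:y+h,x:x+w],(W,H),interpolation=cv2.INTER_CUBIC),alpha=1.4)
# side: scale 5 crops of 80x120 region ; rack
cv2.imwrite("pics/s1.png",np.hstack([crop(s,210,180,66,110,360,600),crop(s,325,215,80,110,436,600)]))
cv2.imwrite("pics/t1.png",np.hstack([crop(t,260,200,65,100,390,600),crop(t,320,100,65,100,390,600)]))
E
```

```text
(no output)
```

View pics/s1.png

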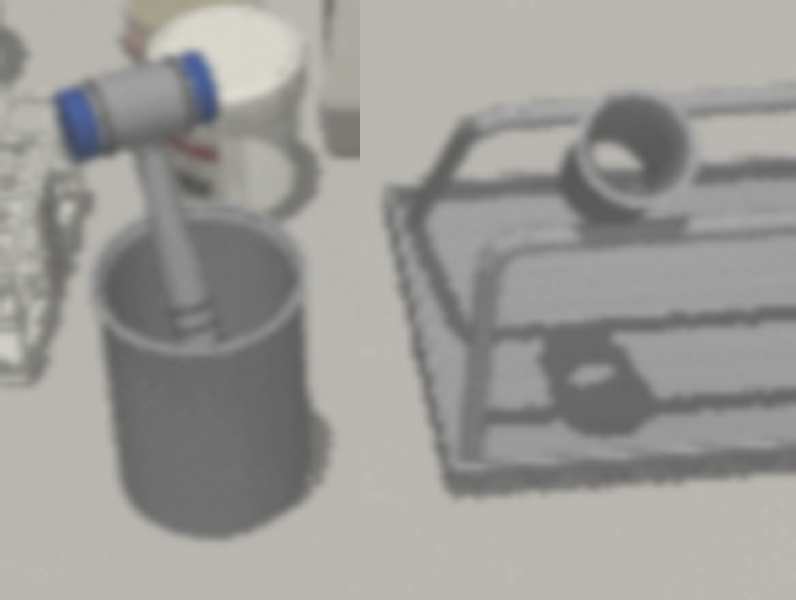

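View pics/t1.png

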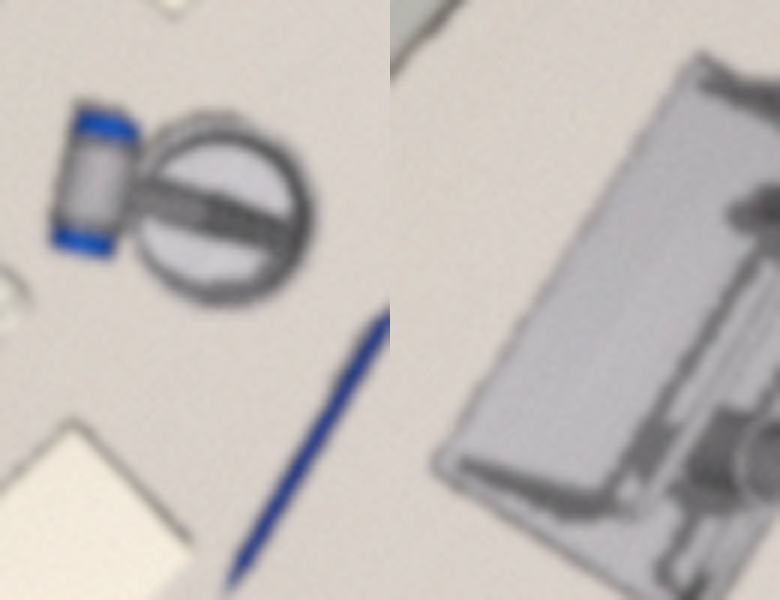

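Head centre in side crop is at (137,107) and in top crop at (96,181), the jar rim centre at (225,208). The collar's mouth in the side crop is at (638,152), but the top crop cuts it off, so I'll recrop.

```bash
cat > h.py <<'E'
import numpy as np
from scipy.optimize import least_squares
C={n:(np.load(n+".npz")["K"],np.load(n+".npz")["T"]) for n in("side","top")}
def ray(n,p):
    K,T=C[n];d=T[:3,:3]@[(p[0]-K[2])/K[0],(p[1]-K[3])/K[1],1];return T[:3,3],d
def atz(n,p,z):
    o,d=ray(n,p);return o+d*(z-o[2])/d[2]
def tri(ps,pt):
    (a,d),(b,e)=ray("side",ps),ray("top",pt);s=np.linalg.lstsq(np.c_[d,-e],b-a,rcond=None)[0]
    p,q=a+d*s[0],b+e*s[1];return (p+q)/2,np.linalg.norm(p-q)
def proj(n,X):
    K,T=C[n];c=T[:3,:3].T@(np.asarray(X)-T[:3,3]);return np.array([K[0]*c[0]/c[2]+K[2],K[1]*c[1]/c[2]+K[3]])
S=lambda x,y:(210+x/5.4545,180+y/5.4545)
S2=lambda x,y:(325+(x-360)/5.45,215+y/5.4545)
T=lambda x,y:(260+x/6,200+y/6)
E
python3 - <<'E'
from h import *
from workcell import cams
import cv2
np.set_printoptions(precision=1,suppress=True)
print("head",tri(S(137,107),T(96,181)))
print("end far/right",tri(S(205,85),T(108,117)),"near",tri(S(68,126),T(83,243)))
print("jar",atz("top",T(225,208),100),atz("side",S(197,281),100),tri(S(197,281),T(225,208)))
print("collar side@145",atz("side",S2(638,152),145))
print("butt end of handle in jar (top)",atz("top",T(280,232),20))
t=np.mean([cams.grab_frame("top")["color"].astype(float) for _ in range(4)],0).astype(np.uint8)
c=cv2.convertScaleAbs(cv2.resize(t[100:210,320:440],(655,600),interpolation=cv2.INTER_CUBIC),alpha=1.4)
cv2.imwrite("pics/t2.png",c)
E
```

```text
head (array([434.6, 330.8, 136.7]), np.float64(1.5776980878423024))
end far/right (array([459.6, 326.4, 137. ]), np.float64(0.2713821682529718)) near (array([410.1, 335.5, 137.4]), np.float64(3.1916381067828112))
jar [427.2 280.2 100. ] [421.6 277.4 100. ] (array([425.7, 280.9,  95.3]), np.float64(3.7759311570473604))
collar side@145 [559.9  82.  145. ]
butt end of handle in jar (top) [420.4 255.1  20. ]
```

View pics/t2.png

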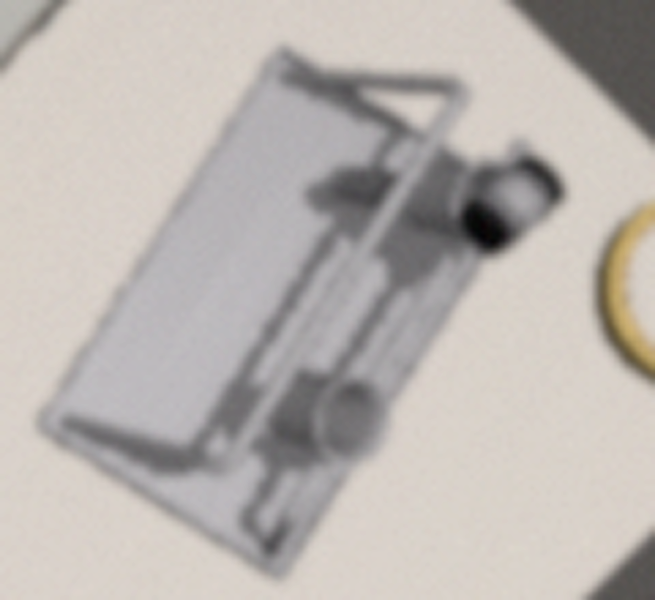

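The collar's mouth in this crop is at (352,418), and the tray corners are at (285,48), (40,425) and (280,578). The neighbour's head is at (512,203).

```bash
python3 - <<'E'
from h import *
np.set_printoptions(precision=1,suppress=True)
U=lambda x,y:(320+x/5.458,100+y/5.4545)
print("collar",tri(S2(638,152),U(352,418)),"top@145",atz("top",U(352,418),145))
a,b,c=[atz("top",U(*p),5) for p in((285,48),(40,425),(280,578))]
print(a,b,c,np.linalg.norm(a-b),np.linalg.norm(b-c))
az=lambda v:np.degrees(np.arctan2(v[1],v[0]))
print("rack y az",az(b-a),"lean az from short",az(c-b))
print("side tray long edge az?",az(atz("side",S2(790,462),3)-atz("side",S2(452,490),3)))
# rack center via tray
cen=(a+c)/2;print("tray centre",cen)
h=np.array([434.6,330.8,136.7]);print("ends az",az(np.array([459.6-410.1,326.4-335.5])))
# mallet check: reproject butt for lean az 79.6, 30deg
l=np.radians(79.6);ax=np.array([.5*np.cos(l),.5*np.sin(l),.866]);print("butt",h-154*ax)
E
```

```text
collar (array([563.1,  84. , 141.5]), np.float64(0.5868322287095481)) top@145 [562.8  84.5 145. ]
[758.9  91.    5. ] [576.5 204.4   5. ] [507.1  91.9   5. ] 214.8264518032795 132.21863273134088
rack y az 148.12782480615735 lean az from short -121.68065389969239
side tray long edge az? -30.93523416154226
tray centre [633.   91.5   5. ]
ends az -10.416851581936847
butt [420.7 255.1   3.3]
```

```bash
cat >> h.py <<'E'
def go(st,tgt,yaw):
    "tool-frame units (/300 mm, /360 deg) to bring TCP to tgt with yaw"
    from scipy.spatial.transform import Rotation as R
    M=R.from_euler("xyz",st["ee_rot"],degrees=True)
    l=M.inv().apply(np.array(tgt)-st["ee_pos"])/300
    t=-((yaw-st["ee_rot"][2]+180)%360-180)/360
    print("tgt",np.round(tgt,1),"linear",np.round(l,4),"turn",round(t,4),"now",np.round(st["ee_pos"],1),np.round(st["ee_rot"],1),"q6",np.round(st["qpos"][5],1),"t",st["time_s"])
E
python3 - <<'E'
from h import *;from workcell import env
s=env.state();go(s,[434.6,330.8,225],79.6)
E
```

```text
tgt [434.6 330.8 225. ] linear [-9.723e-01 -3.775e-01 -1.000e-04] turn 0.2221 now [200.8 538.8 225. ] [180.   -0.  159.6] q6 -1.1 t 0.7
```

Request:
step_arm:
  linear:
    - [-0.03,-0.01,0]
    - [-0.1,-0.04,0]
    - [-0.2,-0.08,0]
    - [-0.3,-0.12,0]
    - [-0.4,-0.155,0]
    - [-0.5,-0.195,0]
    - [-0.6,-0.235,0]
    - [-0.7,-0.27,0]
    - [-0.8,-0.31,0]
    - [-0.9,-0.35,0]
    - [-0.96,-0.373,0]
    - [-0.9725,-0.3775,0]
    - [-0.9725,-0.3775,0]
    - [-0.9725,-0.3775,0]
  turn: [0.01,0.03,0.05,0.07,0.09,0.11,0.13,0.15,0.17,0.19,0.21,0.222,0.222,0.222]
  fingers: -1

```text
time_s: 2.45
ee_pos: [434.4, 331.0, 225.0]
ee_rot: [-180.0, -0.0, 79.7]
force: [0.2, 0.8, -0.1]
gripper_width: 91.1
gripper_force: 0.0
```

```bash
python3 - <<'E'
from h import *;from workcell import env
s=env.state();go(s,[434.6,330.8,129],79.6);print(s["qpos"])
E
```

```text
tgt [434.6 330.8 129. ] linear [-0.0005  0.0006  0.3199] turn 0.0003 now [434.4 331.  225. ] [-180.    -0.    79.7] q6 46.4 t 2.45
[3.60870789e+01 1.57095486e+01 9.34033692e+01 1.06783815e-02
 7.08831992e+01 4.63692204e+01]
```

Request:
step_arm:
  linear:
    - [0,0,0.04]
    - [0,0,0.1]
    - [0,0,0.16]
    - [0,0,0.22]
    - [0,0,0.27]
    - [0,0,0.3]
    - [0,0,0.317]
    - [0,0,0.32]
    - [0,0,0.32]
  turn: [0,0,0,0,0,0,0,0,0]

```text
time_s: 3.58
ee_pos: [434.9, 331.0, 129.4]
ee_rot: [180.0, -0.0, 79.6]
force: [-0.6, 1.0, -0.4]
gripper_width: 91.7
gripper_force: 0.0
```

```bash
python3 - <<'E'
from workcell import env,cams
import cv2,numpy as np
a=[cams.grab_frame(n)["color"] for n in("side","top")]
f=lambda im,x,y:cv2.convertScaleAbs(cv2.resize(im[y:y+110,x:x+72],(393,600),interpolation=cv2.INTER_CUBIC),alpha=1.4)
cv2.imwrite("pics/g1.png",np.hstack([f(a[0],205,170),f(a[1],250,180)]))
print(env.state()["force"],env.state()["ee_pos"])
E
```

```text
[0.45406494 0.12991925 0.05127875] [434.92949829 330.96945695 129.4514997 ]
```

View pics/g1.png

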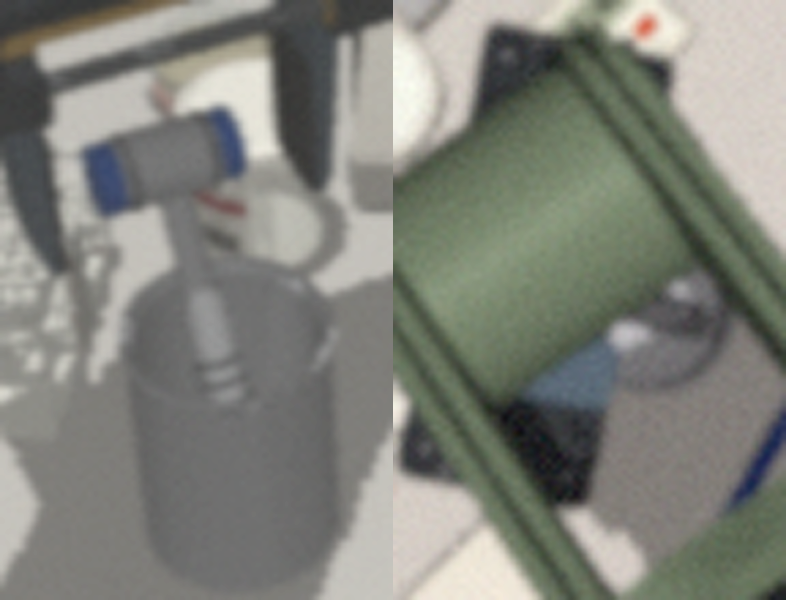

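The fingers straddle the head, with the tips at (60,270) and (320,185) and the head centre at (165,160). The two gaps look even. Now I'll close.

Request:
step_arm:
  linear:
    - [0,0,0]
    - [0,0,0]
    - [0,0,0]
    - [0,0,0]
    - [0,0,0]
    - [0,0,0]
    - [0,0,0]
    - [0,0,0]
    - [0,0,0]
    - [0,0,0]
  turn: [0,0,0,0,0,0,0,0,0,0]
  fingers: 1
  force: 55

```text
time_s: 4.92
ee_pos: [434.5, 330.8, 129.0]
ee_rot: [-180.0, -0.0, 79.6]
force: [-1.7, 2.1, 1.0]
gripper_width: 53.6
gripper_force: 55.0
```

Request:
step_arm:
  linear:
    - [0.003,0,-0.01]
    - [0.009,0,-0.03]
    - [0.017,0,-0.055]
    - [0.028,0,-0.085]
    - [0.04,0,-0.12]
    - [0.055,0,-0.16]
    - [0.07,0,-0.2]
    - [0.085,0,-0.24]
    - [0.1,0,-0.29]
    - [0.12,0,-0.34]
    - [0.135,0,-0.39]
    - [0.15,0,-0.44]
    - [0.16,0,-0.49]
    - [0.17,0,-0.54]
    - [0.175,0,-0.58]
    - [0.175,0,-0.6]
    - [0.175,0,-0.6]
  turn: [0,0,0,0,0,0,0,0,0,0,0,0,0,0,0,0,0]

```text
time_s: 7.05
ee_pos: [444.2, 382.4, 309.3]
ee_rot: [180.0, -0.0, 79.6]
force: [-0.0, -0.5, -2.7]
gripper_width: 53.7
gripper_force: 55.0
```

```bash
python3 - <<'E'
from workcell import env,cams
from h import *
import cv2
a=cams.grab_frame("side")["color"]
cv2.imwrite("pics/l1.png",cv2.convertScaleAbs(cv2.resize(a[80:320,120:440],(800,600),interpolation=cv2.INTER_CUBIC),alpha=1.4))
s=env.state();print(s["force"],s["torque"],s["gripper_width"])
col=np.array([562,83.7,145])
def ax(az): l=np.radians(az);return np.array([.5*np.cos(l),.5*np.sin(l),.866])
for yaw,d in((234,25),(234,0),(236,-80),(238.2,-140)):
    h=col+ax(-121.6)*d+154*ax(yaw); go(s,h-[0,0,8],yaw)
h=s["ee_pos"]+[0,0,8];print("pred head/butt px (side crop)",[(proj("side",p)-[120,80])*2.5 for p in(h,h-154*ax(79.6))])
E
```

```text
[-0.27668031 -0.19385781 -2.95975914] [-0.04823021  0.06656919 -0.01843741] 53.65380137038256
tgt [510.2  10.8 292. ] linear [-1.1782  0.4399  0.0561] turn -0.4288 now [444.  382.2 308.7] [-180.     0.    79.6] q6 50.0 t 7.1
tgt [516.7  21.4 270.4] linear [-1.1394  0.455   0.1282] turn -0.4288 now [444.  382.2 308.7] [-180.     0.    79.6] q6 50.0 t 7.1
tgt [539.9  53.9 201.1] linear [-1.0187  0.5115  0.3591] turn -0.4344 now [444.  382.2 308.7] [-180.     0.    79.6] q6 50.0 t 7.1
tgt [558.1  77.9 149.1] linear [-0.9292  0.5569  0.5322] turn -0.4405 now [444.  382.2 308.7] [-180.     0.    79.6] q6 50.0 t 7.1
pred head/butt px (side crop) [array([240.54622162,  56.90296343]), array([296.14542375, 269.46078494])]
```

View pics/l1.png

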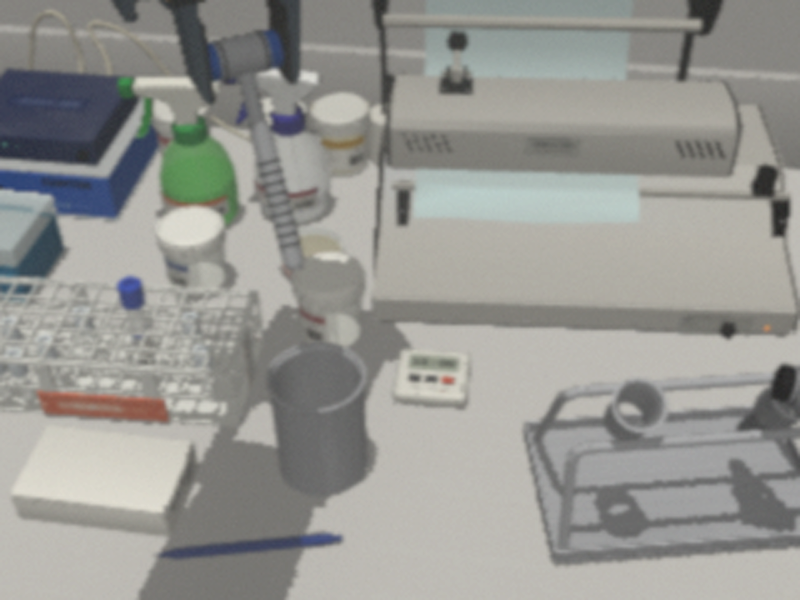

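The mallet is out, the jar still stands, and the observed butt (294,263) agrees with the predicted one (296,269). Next I'll carry it over while turning.

Request:
step_arm:
  linear:
    - [-0.02,0.007,0]
    - [-0.06,0.02,0]
    - [-0.11,0.04,0]
    - [-0.17,0.065,0]
    - [-0.23,0.085,0]
    - [-0.29,0.11,0]
    - [-0.35,0.13,0]
    - [-0.41,0.153,0]
    - [-0.47,0.175,0]
    - [-0.53,0.198,0]
    - [-0.58,0.216,0]
    - [-0.62,0.232,0]
    - [-0.66,0.246,0]
    - [-0.7,0.26,0]
    - [-0.74,0.276,0]
    - [-0.78,0.29,0]
    - [-0.81,0.3,0]
    - [-0.82,0.306,0]
    - [-0.82,0.306,0]
  turn: [-0.005,-0.015,-0.03,-0.048,-0.066,-0.084,-0.102,-0.12,-0.14,-0.16,-0.18,-0.2,-0.22,-0.24,-0.26,-0.275,-0.285,-0.29,-0.29]

```text
time_s: 9.48
ee_pos: [489.8, 123.6, 308.4]
ee_rot: [-180.0, -0.1, -176.0]
force: [0.2, -0.0, -3.0]
gripper_width: 53.6
gripper_force: 55.0
```

```bash
cat >> h.py <<'E'
def ax(az): l=np.radians(az);return np.array([.5*np.cos(l),.5*np.sin(l),.866])
col=np.array([562,83.7,145])
E
python3 - <<'E'
from h import *;from workcell import env
s=env.state();print(s["qpos"],s["gripper_width"])
for d in(40,20):go(s,col+ax(-121.6)*d+154*ax(234)-[0,0,8],234)
E
```

```text
[ 1.28524575e+01  9.50333665e+00  8.96123629e+01  9.65156923e-04
  8.09620216e+01 -8.11299405e+01] 53.61880881892423
tgt [506.3   4.4 305. ] linear [-0.0272 -0.4001  0.0113] turn -0.1389 now [489.8 123.6 308.4] [-1.80e+02 -1.00e-01 -1.76e+02] q6 -81.1 t 9.475
tgt [511.5  12.9 287.7] linear [-0.0466 -0.373   0.069 ] turn -0.1389 now [489.8 123.6 308.4] [-1.80e+02 -1.00e-01 -1.76e+02] q6 -81.1 t 9.475
```

Request:
step_arm:
  linear:
    - [-0.001,-0.01,0]
    - [-0.003,-0.035,0]
    - [-0.006,-0.075,0]
    - [-0.01,-0.12,0]
    - [-0.013,-0.165,0]
    - [-0.017,-0.21,0]
    - [-0.02,-0.255,0]
    - [-0.023,-0.3,0]
    - [-0.026,-0.335,0.01]
    - [-0.028,-0.36,0.02]
    - [-0.03,-0.375,0.035]
    - [-0.03,-0.381,0.04]
    - [-0.03,-0.381,0.04]
    - [-0.03,-0.381,0.04]
  turn: [-0.003,-0.01,-0.022,-0.036,-0.05,-0.064,-0.078,-0.092,-0.105,-0.117,-0.127,-0.1333,-0.1333,-0.1333]

```text
time_s: 11.22
ee_pos: [507.2, 10.7, 297.0]
ee_rot: [-180.0, 0.0, -128.0]
force: [-0.6, -0.1, -3.9]
gripper_width: 54.0
gripper_force: 55.0
```

```bash
python3 - <<'E'
from workcell import env,cams
from h import *
import cv2
f=[cams.grab_frame(n)["color"] for n in("side","top")]
g=lambda im,x,y:cv2.convertScaleAbs(cv2.resize(im[y:y+150,x:x+100],(400,600),interpolation=cv2.INTER_CUBIC),alpha=1.4)
cv2.imwrite("pics/a1.png",np.hstack([g(f[0],315,145),g(f[1],340,100)]))
s=env.state();print(s["force"],s["gripper_width"],s["qpos"][5],s["ee_pos"],s["ee_rot"])
h=s["ee_pos"]+[0,0,8];b=h-154*ax(s["ee_rot"][2])
np.set_printoptions(precision=1,suppress=True)
print("butt",b,"px side",[(proj("side",p)-[315,145])*4 for p in(h,b,col)],"top",[(proj("top",p)-[340,100])*4 for p in(h,b,col)])
E
```

```text
[-0.50685865  0.52888998 -2.24455517] 54.03422568740803 -142.12075172375285 [507.18269339  10.64560542 297.03670993] [-1.79994334e+02  1.07678782e-02 -1.27979924e+02]
butt [554.6  71.3 171.7] px side [array([354.6, 243.6]), array([262.5, 366.5]), array([244.6, 387.1])] top [array([385.6, 375.9]), array([210.2, 315. ]), array([179.3, 307.9])]
```

View pics/a1.png

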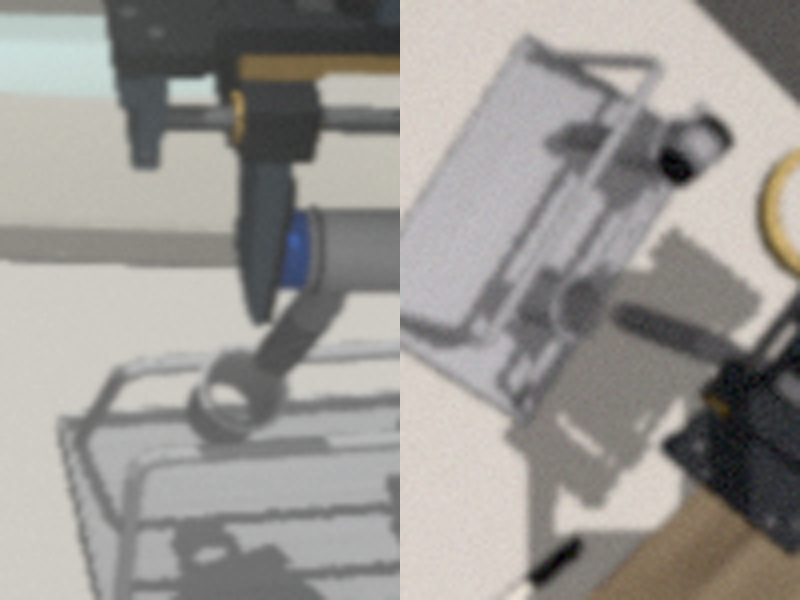

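Butt at (262,367) and mouth at (242,387) in the side view, (215,315) and (182,308) in the top view, all match the prediction within about 1 mm. I'll work out the insertion waypoints next.

```bash
python3 - <<'E'
from h import *;from workcell import env
s=env.state()
for d,y in((15,232),(0,233),(-15,233.5),(-30,234),(-45,235),(-60,236)):go(s,col+ax(-121.6)*d+154*ax(y)*1-[0,0,8] if d>0 else col+(154+d)*ax(y)-[0,0,8],y)
E
```

```text
tgt [510.7  16.6 283.4] linear [-0.0229  0.0031  0.0456] turn 0.0001 now [507.2  10.6 297. ] [-180.    0. -128.] q6 -142.1 t 11.325
tgt [515.7  22.2 270.4] linear [-0.0477  0.0014  0.0889] turn -0.0027 now [507.2  10.6 297. ] [-180.    0. -128.] q6 -142.1 t 11.325
tgt [520.7  27.8 257.4] linear [-7.280e-02 -1.000e-04  1.322e-01] turn -0.0041 now [507.2  10.6 297. ] [-180.    0. -128.] q6 -142.1 t 11.325
tgt [525.6  33.5 244.4] linear [-0.0978 -0.0013  0.1755] turn -0.0055 now [507.2  10.6 297. ] [-180.    0. -128.] q6 -142.1 t 11.325
tgt [530.7  39.1 231.4] linear [-0.1229 -0.0036  0.2188] turn -0.0083 now [507.2  10.6 297. ] [-180.    0. -128.] q6 -142.1 t 11.325
tgt [535.7  44.7 218.4] linear [-0.1481 -0.005   0.2621] turn -0.0111 now [507.2  10.6 297. ] [-180.    0. -128.] q6 -142.1 t 11.325
```

Request:
step_arm:
  linear:
    - [-0.005,0.001,0.01]
    - [-0.013,0.002,0.026]
    - [-0.023,0.003,0.046]
    - [-0.035,0.002,0.067]
    - [-0.048,0.001,0.089]
    - [-0.06,0.001,0.11]
    - [-0.073,0,0.132]
    - [-0.085,-0.001,0.154]
    - [-0.098,-0.001,0.1755]
    - [-0.11,-0.0025,0.197]
    - [-0.123,-0.0035,0.219]
    - [-0.123,-0.0035,0.219]
  turn: [0,0,0,-0.001,-0.0027,-0.0035,-0.004,-0.005,-0.0055,-0.007,-0.008,-0.008]

```text
time_s: 12.82
ee_pos: [530.5, 39.2, 230.6]
ee_rot: [179.9, -0.0, -125.1]
force: [0.7, -0.4, -2.6]
gripper_width: 53.8
gripper_force: 55.0
```

```bash
python3 - <<'E'
from h import *;from workcell import env
s=env.state();print(s["force"],s["torque"],s["gripper_width"])
for d,y in((-60,236),(-80,237),(-100,238),(-120,238.2),(-137,238.4)):go(s,col+(154+d)*ax(y)-[0,0,8],y)
E
```

```text
[ 0.73196004 -0.37225334 -2.60395917] [ 0.06544363  0.13899242 -0.04360558] 53.790940185509996
tgt [535.7  44.7 218.4] linear [-0.0251 -0.0035  0.0405] turn -0.003 now [530.5  39.2 230.6] [ 179.9   -0.  -125.1] q6 -141.9 t 12.825
tgt [541.8  52.7 201.1] linear [-0.0585 -0.0051  0.0982] turn -0.0058 now [530.5  39.2 230.6] [ 179.9   -0.  -125.1] q6 -141.9 t 12.825
tgt [547.7  60.8 183.8] linear [-0.092  -0.0055  0.1559] turn -0.0085 now [530.5  39.2 230.6] [ 179.9   -0.  -125.1] q6 -141.9 t 12.825
tgt [553.   69.3 166.4] linear [-0.1253 -0.004   0.2136] turn -0.0091 now [530.5  39.2 230.6] [ 179.9   -0.  -125.1] q6 -141.9 t 12.825
tgt [557.5  76.5 151.7] linear [-0.1536 -0.0025  0.2627] turn -0.0096 now [530.5  39.2 230.6] [ 179.9   -0.  -125.1] q6 -141.9 t 12.825
```

No contact forces. I'll continue to 3 mm short of seated.

Request:
step_arm:
  linear:
    - [-0.012,-0.002,0.02]
    - [-0.025,-0.0035,0.0405]
    - [-0.042,-0.004,0.07]
    - [-0.0585,-0.005,0.098]
    - [-0.075,-0.0055,0.127]
    - [-0.092,-0.0055,0.156]
    - [-0.109,-0.005,0.185]
    - [-0.125,-0.004,0.2136]
    - [-0.14,-0.003,0.239]
    - [-0.15,-0.0025,0.256]
    - [-0.1536,-0.0025,0.2627]
    - [-0.1536,-0.0025,0.2627]
  turn: [-0.0015,-0.003,-0.0045,-0.006,-0.007,-0.0085,-0.009,-0.009,-0.0095,-0.0095,-0.0095,-0.0095]

```text
time_s: 14.32
ee_pos: [557.9, 76.2, 152.4]
ee_rot: [-180.0, 0.0, -121.7]
force: [0.7, 0.1, -2.9]
gripper_width: 53.5
gripper_force: 55.0
```

```bash
python3 - <<'E'
from h import *;from workcell import env
s=env.state();print(s["force"],s["torque"],s["gripper_width"])
for d,y in((-140,238.4),(-144,238.4)):go(s,col+(154+d)*ax(y)-[0,0,8],y)
E
```

```text
[ 0.7021518   0.06177249 -2.85083997] [ 0.07293214  0.07377011 -0.0382985 ] 53.50007155349585
tgt [558.3  77.7 149.1] linear [-0.0051  0.0013  0.011 ] turn -0.0002 now [557.9  76.2 152.4] [-180.     0.  -121.7] q6 -141.7 t 14.325
tgt [559.4  79.4 145.7] linear [-0.0118  0.0013  0.0226] turn -0.0002 now [557.9  76.2 152.4] [-180.     0.  -121.7] q6 -141.7 t 14.325
```

Request:
step_arm:
  linear:
    - [-0.0025,0.001,0.005]
    - [-0.005,0.001,0.009]
    - [-0.0065,0.001,0.012]
    - [-0.0065,0.001,0.012]
  turn: [0,0,0,0]

```text
time_s: 14.82
ee_pos: [558.5, 78.1, 148.8]
ee_rot: [180.0, -0.0, -121.7]
force: [0.3, 0.1, -2.9]
gripper_width: 53.8
gripper_force: 55.0
```

Request:
step_arm:
  linear:
    - [-0.002,0,0.0035]
    - [-0.004,0,0.007]
    - [-0.004,0,0.007]
  turn: [0,0,0]

```text
time_s: 15.2
ee_pos: [559.3, 79.1, 146.7]
ee_rot: [-180.0, 0.0, -121.7]
force: [0.5, -0.6, -2.6]
gripper_width: 53.5
gripper_force: 55.0
```

Request:
step_arm:
  linear:
    - [-0.002,0,0.0035]
    - [-0.004,0,0.007]
    - [-0.004,0,0.007]
  turn: [0,0,0]

```text
time_s: 15.58
ee_pos: [559.5, 79.3, 146.2]
ee_rot: [-180.0, -0.1, -121.7]
force: [-4.6, -3.6, 7.2]
gripper_width: 53.5
gripper_force: 55.0
```

Contact at the rim (+10 N), so it is seated. Now I'll release.

Request:
step_arm:
  linear:
    - [0,0,0]
    - [0,0,0]
    - [0,0,0]
    - [0,0,0]
    - [0,0,0]
    - [0,0,0]
  turn: [0,0,0,0,0,0]
  fingers: -0.75

```text
time_s: 16.32
ee_pos: [559.9, 80.1, 144.6]
ee_rot: [180.0, 0.0, -121.7]
force: [-0.1, 0.4, -0.7]
gripper_width: 79.6
gripper_force: 0.0
```

Request:
step_arm:
  linear:
    - [0,0,-0.01]
    - [0,0,-0.04]
    - [0,0,-0.09]
    - [0,0,-0.15]
    - [0,0,-0.22]
    - [0,0,-0.3]
    - [0,0,-0.38]
    - [0,0,-0.44]
    - [0,0,-0.47]
    - [0,0,-0.47]
  turn: [0,0,0,0,0,0,0,0,0,0]

```text
time_s: 17.58
ee_pos: [560.0, 80.1, 286.5]
ee_rot: [-179.9, 0.1, -121.7]
force: [-0.0, 0.0, 0.3]
gripper_width: 79.7
gripper_force: 0.0
```

```bash
python3 - <<'E'
from workcell import env,cams
from h import *
import cv2
f=cams.grab_frame("side")["color"]
cv2.imwrite("pics/e1.png",cv2.convertScaleAbs(cv2.resize(f[140:350,190:470],(800,600),interpolation=cv2.INTER_CUBIC),alpha=1.4))
s=env.state();print(s["force"],s["gripper_width"],s["ee_pos"])
hd=col+14*ax(-121.6);print((proj("side",hd)-[190,140])*2.857)
E
```

```text
[ 0.18095734  0.22887603 -0.35520667] 79.9065385245783 [559.67628319  80.08194374 285.64843977]
[537.60611184 284.7768447 ]
```

View pics/e1.png

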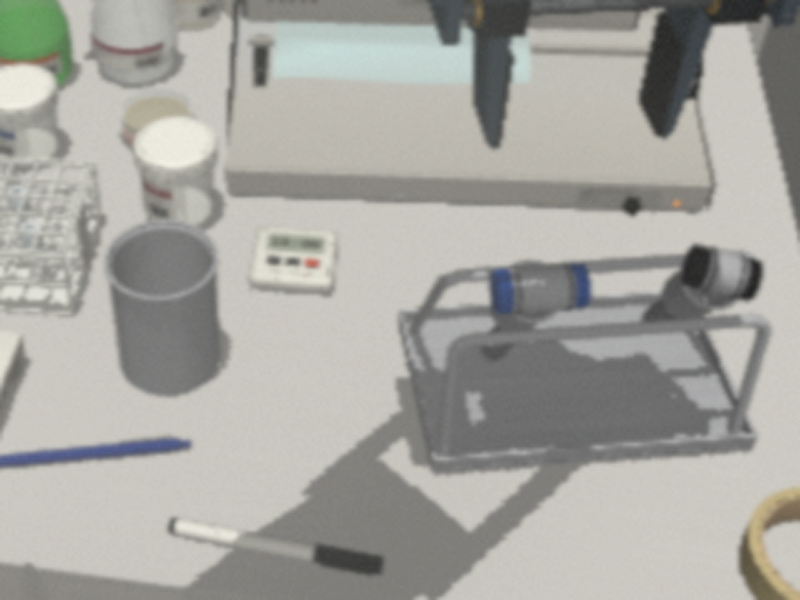

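The mallet hangs with its head at (540,290), against a predicted (538,285). The jar is standing and the other things have not moved.

```bash
python3 -c "
from workcell import env
print(env.job_done())"
```

```text
the job is handed in; nothing more can be done
None
```

The blue-faced mallet hangs in the free collar with its head on the rim, the gripper is clear of it, the jar still stands, the other things look unmoved, and the job was handed in at about 18 s.

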